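Load the candle-holder tray and park it under the rack shelf

TASK

Put the brass candle holders away: turn the black wing latch on the tray lengthwise so that both lanes are free, slide every candle holder on the bench into the lanes from their open end, foot under the lips (two fit in a lane, either lane will do), and turn the latch back square across the lanes to lock them in. Then push the loaded tray by its post up the ramp and under the slatted shelf until it meets the stop; do not disturb the pot, the jar or the carton.

Things in the scene. Friction and masses are not known exactly. Their poses are not given: they have to be found in the camera images.
- tray: loose aluminium tray, 162 mm wide (its y), about 0.45 kg empty, between the bay's fences. Origin: on its underside, on the centre line; +x points to the bay (front), y to its left, z up. Floor plate 5 mm thick from x = -150 to +70 mm, with two lanes along x, centred at y = +44 and -44 mm, closed in front by a wall and open only at the rear (-x).
- lane_left (a point): point on the left lane's floor (tray x = 0, y = +44 mm, 5 mm above the underside). Lane 66 mm wide, under two lips from tray x = -75 to +70 mm; lips' underside 17 mm, top 21 mm above the tray's underside; slot between them 26 mm. Front wall: inner face x = +64 mm, 21 mm high. A first holder fully home stands at x = +34 mm, a second at -26 mm; one at x = -40 mm or ahead clears the latch's swing.
- lane_right (a point): the same for the right lane (tray y = -44 mm)
- landing (a point): middle of the bare floor behind the lips (tray x = -112 mm, y = 0, 5 mm above the underside). It reaches from tray x = -150 to -75 mm over the full width: at y = +44 or -44 mm a holder can be set down here in front of a lane's open end and then pushed in.
- post (a point): centre of the top of the tray's black push post at the rear: 16 x 16 mm, from the tray's underside to 50 mm above it, at tray x = -178 mm, y = 0, on a 16 mm wide, 5 mm thick tongue of the floor plate
- latch (a joint): angle of the black wing latch on the tray, rad: 0 = closed, bar square across both lanes (along tray y); 1.57 = open, bar along tray x. Turns about a vertical axis, counter-clockwise from above as it opens, light friction (0.03 N m), stays where left. Bar 94 mm long, 12 mm wide, from 24 to 36 mm above the tray's underside.
- latch_grip (a point): point on the latch's turning axis (tray x = -78 mm, y = 0), 47 mm above the tray's underside, in the middle of the latch's grip fin: 40 mm long, 12 mm wide, in line with the bar and standing on its middle, up to 58 mm above the tray's underside; it can be pinched from above and turned
- latch_end (a point): one end of the latch's bar, 47 mm from the turning axis: on the tray's left (+y) when closed, behind the axis (-x) when open
- bay: fixed rack bay. Origin: on the bench at the foot of the ramp, on the centre line; +x leads up into the bay, z up. Ramp from x = 0 to 70 mm, rising 12 mm, then a flat deck 12 mm above the bench up to the stop. Fences 26 mm high either side, 174 mm apart inside, from x = -280 to +240 mm. A tray fully home has its origin at bay x = 165 mm.
- shelf (a point): middle of the near edge of the slatted shelf over the deck, on its underside (bay x = 134 mm, 130 mm above the bench; 116 mm at its side beams). It reaches to bay x = 247 mm and stands on four posts 170 mm high outside the fences. The post of a tray that is home stays about 145 mm outside this edge.
- stop (a point): middle of the face of the bay's end stop at deck height (bay x = 235 mm); the tray's front edge meets it
- holder1: brass candle holder standing on a round foot, free to be moved, one of up to four alike (an absent one reads None). Foot: disc 60 mm across, 6 mm thick; stem 14 mm across; cup on top 34 mm across, from 36 to 62 mm up; 62 mm high in all; about 90 g. Origin: centre of the underside; z up its stem. Best gripped across the cup.
- holder2: brass candle holder standing on a round foot, free to be moved, one of up to four alike (an absent one reads None). Foot: disc 60 mm across, 6 mm thick; stem 14 mm across; cup on top 34 mm across, from 36 to 62 mm up; 62 mm high in all; about 90 g. Origin: centre of the underside; z up its stem. Best gripped across the cup.
- holder3: brass candle holder standing on a round foot, free to be moved, one of up to four alike (an absent one reads None). Foot: disc 60 mm across, 6 mm thick; stem 14 mm across; cup on top 34 mm across, from 36 to 62 mm up; 62 mm high in all; about 90 g. Origin: centre of the underside; z up its stem. Best gripped across the cup.
- holder4: brass candle holder standing on a round foot, free to be moved, one of up to four alike (an absent one reads None). Foot: disc 60 mm across, 6 mm thick; stem 14 mm across; cup on top 34 mm across, from 36 to 62 mm up; 62 mm high in all; about 90 g. Origin: centre of the underside; z up its stem. Best gripped across the cup.
- pot: terracotta pot, 90 mm across, 75 mm high; leave it alone. Origin: centre of the underside
- jar: glass jar with a metal cap, 64 mm across, 85 mm high; leave it alone. Origin: centre of the underside
- carton: cardboard carton 110 x 80 x 60 mm; leave it alone. Origin: centre of the underside
Mind the look-alikes: they are no part of the job. What is shaped like the holder3 but pink is not meant. Leave any purple look-alike of the holder4 alone.

How it is judged:
On the way, in this order (a step that is already met when the one before it is completed fails the run):
1. the latch is turned open, lengthwise (more than 1.3 rad) (value of joint latch above 1.3 rad), for 0.2 s.
2. every candle holder is in a lane, foot under the lips, ahead of the latch (x of holder1 in the frame of tray between -0.068 and 0.045 m and y of holder1 in the frame of tray between -0.056 and 0.056 m and z of holder1 in the frame of tray between 0 and 0.011 m and angle between each of holder1, holder2, holder3, holder4's own z axis and vertical below 0.15 rad and x of holder2 in the frame of tray between -0.068 and 0.045 m and y of holder2 in the frame of tray between -0.056 and 0.056 m and z of holder2 in the frame of tray between 0 and 0.011 m and x of holder3 in the frame of tray between -0.068 and 0.045 m and y of holder3 in the frame of tray between -0.056 and 0.056 m and z of holder3 in the frame of tray between 0 and 0.011 m and x of holder4 in the frame of tray between -0.068 and 0.045 m and y of holder4 in the frame of tray between -0.056 and 0.056 m and z of holder4 in the frame of tray between 0 and 0.011 m), for 0.2 s.
3. with every holder in, the latch is turned closed (below 0.25 rad) (all of step 2 and value of joint latch below 0.25 rad), for 0.2 s.
4. the loaded, latched tray is up on the deck against the stop (all of step 3 and x of tray in the frame of bay above 0.155 m and z of tray in the frame of bay between 0.008 and 0.018 m and angle between tray's own z axis and vertical below 0.05 rad), for 0.2 s.
At the end, for the whole second after the job is handed in: Every candle holder present stands upright in a lane of the tray, foot under the lips and no further back than 68 mm behind the tray's origin, so that the closed latch traps it; the latch is closed (below 0.25 rad); the tray lies flat on the deck, at rest, within 10 mm of the stop (all of step 4 and linear speed of tray below 0.02 m/s); the robot touches nothing.
It fails at once if the pot is disturbed (moved over 30 mm) (distance of pot from where it was at the start of the episode above 0.03 m).
It fails at once if the jar is disturbed (moved over 30 mm) (distance of jar from where it was at the start of the episode above 0.03 m).
It fails at once if the carton is disturbed (moved over 30 mm) (distance of carton from where it was at the start of the episode above 0.03 m).
Of holder1, holder2, holder3, holder4 only 2 to 4 are there at a start; the rules pass over those that are not, and their reading is None.
At some moment in a run one of holder1, holder2, holder3, holder4 may be knocked a few centimetres aside while the robot is not near it.
It also fails if it takes over 210 s, if anything falls off the work surface, if the arm or the gripper's body presses on something with over 40 N, if the wrist force passes 120 N, or if a joint passes its speed limit or range.

ROBOT

A 6-joint arm with a two-finger parallel gripper is mounted at the origin on the work surface. World frame = base frame: x ahead of the robot, y to its left, z up, the work surface at z = 0. Lengths are in m, angles in rad, forces in N, time in s.
With the tool pointing down it reaches from about 0.35 to 0.975 m from the base axis. Payload 4.9 kg.
Tool frame: the origin (TCP) lies on the front face of the gripper's body, between the roots of the fingers; the fingertips stand ctrl.finger_overhang ahead of it and the grasp point (between the pads) lies 54 mm ahead of it (ctrl.finger_overhang is the distance from the TCP to the fingertips, in m); z points along the fingers, y is the line along which they close (so a half turn about z gives the same grasp; the last joint's range is limited). The gripper opens to 85 mm and grips with 20 to 120 N. Pads are 22 mm wide; open, the fingers measure 114 mm over their backs; the gripper's body (76 mm by 85 mm) begins 54 mm behind the grasp point. The pads swing forward as they close: fully open they stand 13 mm farther back than shut.
Start: joints at [0.995, 0.053, 1.613, -0, 1.476, -0.119], TCP at [0.276, 0.561, 0.304] pointing down, gripper open.
Joint ranges: [-3.01, 3.01], [-1.01, 2.22], [0.06, 2.58], [-1.02, 4.17], [0.09, 2.62], [-3.14, 3.14]. Speed limits (rad/s): [2.57, 2.57, 3.14, 3.14, 3.14, 3.14].

INTERFACE

Orientations are given as a rotation vector (axis times angle).
In Python, from station import ctrl, vision gives the robot as it stands. The module is installed in compiled form; this text tells all that it offers.
- The arm moves only by the tool drive_tool, never from a script. Its argument "rows" is a list of rows, each a list of 2 entries, a list of its own where there are three numbers: the shift along the tool's x, y, z in m, then the turn about the tool's z in rad. A call has 1 to 10 rows; each row shifts and turns the commanded pose from where the row before left it, along the tool's axes as they then stand; what a row does not reach is not made up. A row lasts 1/10 s, in which the tool goes at most 50 mm and 8.59 degrees, less where a joint would pass 70% of its speed; a pose out of reach is approached as far as the arm can. A call with a gripper value outside its range is refused whole. "jaw" is the closure, from 0 (fully open) to 1 (shut), set as the call begins (left out, the last holds). The fingers move at their own pace and stop on an object; "grip_force" is the grip in N (left out, the last holds). Time passes only in rows, so rows that do not move let the fingers close. It gives the time, the measured TCP pose, the force, the opening and the grip force at its end, in the units of the state.
- ctrl.get_obs(): the state, without advancing time (a new reading comes with each control period).
- vision.get_image(name): name is "scene" or "top"; returns a dict with "image" (384x512x3 uint8, blue, green, red), "vertical_fov" (degrees; the focal length in pixels is half the picture's height over the tangent of half this angle, whatever the lens; pixels are square), "cx", "cy" (the principal point, pixels), "R" (3x3) and "t" (3): a world point X has camera coordinates R X + t. Camera axes: x right, y down, z forward; pixel columns grow to the right and rows downward; lengths in m; the calibration is good to about 2 mm. A picture is of the moment at which its call begins. There is no depth.
- ctrl.finish_job(): hands the job in; it is judged then, once.
The state is a dict: "t": time; "q": joint angles; "dq": joint speeds; "effort": joint torques, N m; "tool_pos": TCP position; "tool_rot": TCP orientation; "contact_force": force on the tool from outside, world axes, zero at the start; "wrist_torque": the same for the moment, N m; "opening": finger opening in m; "grip_force": force on a finger pad.
Only numpy, scipy, OpenCV 4.12 (cv2) and the standard library are available. Lean on these libraries where they do the work, as an engineer would, in place of code of your own. Each camera call takes 0.05 s, during which the arm holds its last target. There are 200 camera calls.

## Working session

There is one attempt and no reset: what is moved stays moved. The work goes in short steps, Python scripts to look and compute and a tool call to move; the robot and the scene stay as the last step left them, time stands still between calls to the robot, and variables do not carry over. Pictures are saved under pics/ and viewed, at most 14 in all, crops included, and the job is handed in when it is done.

Besides the shell and the picture viewer there is one more tool, called after "Request:" as name(argument=value, ...) on one line, values as JSON. drive_tool: Moves the arm, as the interface text tells. Its arguments: {"type":"object","properties":{"rows":{"type":"array","items":{"type":"array"}},"jaw":{"type":"number"},"grip_force":{"type":"number"}},"required":["rows"]}

```bash
mkdir -p pics; ls; cat > h.py <<'E'
import numpy as np,cv2
from station import ctrl,vision
def cam(n):
    d=vision.get_image(n);d['f']=d['image'].shape[0]/2/np.tan(np.radians(d['vertical_fov'])/2);d['R']=np.array(d['R']);d['t']=np.array(d['t']);return d
def ray(d,u,v,z):
    C=-d['R'].T@d['t'];r=d['R'].T@np.array([(u-d['cx'])/d['f'],(v-d['cy'])/d['f'],1]);return (C+r*(z-C[2])/r[2])[:2]
def proj(d,X):
    c=d['R']@np.array(X)+d['t'];return c[:2]/c[2]*d['f']+[d['cx'],d['cy']]
E
python3 - <<'E'
from h import *
for n in ['top','scene']:
    d=cam(n);cv2.imwrite(f'pics/{n}0.png',cv2.resize(d['image'],(800,600),interpolation=cv2.INTER_CUBIC));np.save(n+'0.npy',d,allow_pickle=True)
    print(n,d['f'],d['cx'],d['cy'],-d['R'].T@d['t'],d['R'].round(2).tolist())
o=ctrl.get_obs();print(o,ctrl.finger_overhang)
E
```

```text
pics
top 349.8945708780125 252.17856957803883 195.3421748695201 [0.43019663 0.01403166 1.24850477] [[0.01, -1.0, 0.01], [-0.99, -0.01, -0.15], [0.15, -0.01, -0.99]]
scene 386.8740555286934 252.07097658868034 192.92177368310197 [ 1.01918862 -0.55298589  1.05145041] [[0.82, 0.57, -0.01], [0.45, -0.66, -0.61], [-0.35, 0.5, -0.79]]
{'t': 0.1, 'q': array([ 9.95024293e-01,  5.33121351e-02,  1.61416251e+00,  1.33563723e-05,
        1.47601409e+00, -1.18985136e-01]), 'dq': array([-0.00141182,  0.00093683, -0.0047593 , -0.00042215, -0.00299789,
        0.00054755]), 'effort': array([ 7.04856120e-04, -3.94903636e+01, -3.71363854e+01, -1.05410529e-04,
        3.85225634e-03,  5.29403039e-06]), 'tool_pos': array([0.27541807, 0.56056119, 0.30276916]), 'tool_rot': array([-7.11150063e-01, -3.05936731e+00,  2.79276569e-03]), 'contact_force': array([ 0.90969548,  1.28775639, -0.0484487 ]), 'wrist_torque': array([-0.03939987,  0.0030178 ,  0.00095888]), 'grip_force': 0.0, 'opening': 0.08546836416317637} 0.0726
```

View pics/top0.png

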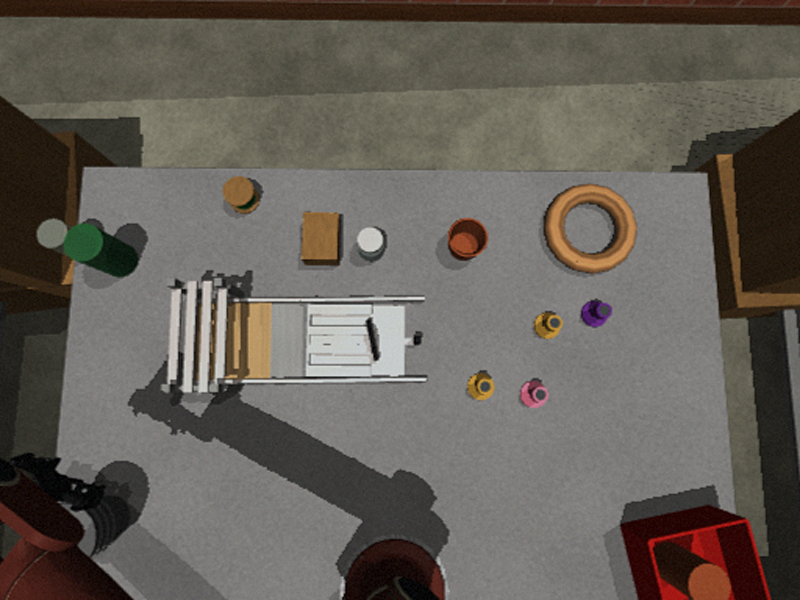

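View pics/scene0.png

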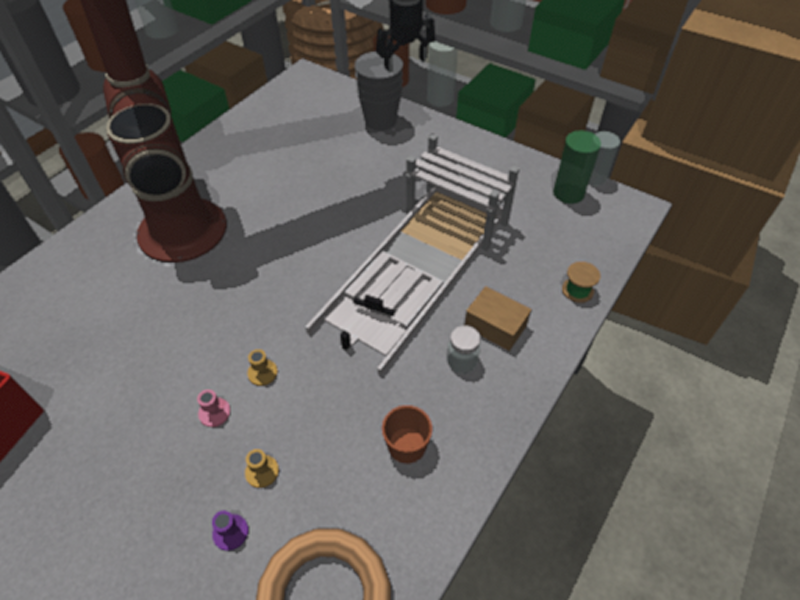

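The top view shows the two brass holders at about (548,324) and (481,386), with pink at (535,394) and purple at (597,313). The tray's latch is at (373,340), nearly square across the lanes, and the post is at (418,338). The fences run from u≈228 to 425, with the bay opening to the left (world +y).

```bash
cat >> h.py <<'E'
def comps(m,lo=15):
    n,l,s,c=cv2.connectedComponentsWithStats(m.astype(np.uint8))
    return [(c[i],s[i],l==i) for i in range(1,n) if s[i][4]>=lo]
def brass(d):
    h=cv2.cvtColor(d['image'],cv2.COLOR_BGR2HSV);return cv2.inRange(h,(15,130,60),(30,255,255))>0
E
python3 - <<'E'
from h import *
for n in ['top','scene']:
    d=np.load(n+'0.npy',allow_pickle=True).item();im=d['image'].astype(int)
    print(n)
    for c,s,m in comps(brass(d)):
        print('brass',c.round(1),s,'z.03',ray(d,*c,.025).round(4))
    dark=(im.max(2)<45)
    roi=np.zeros_like(dark)
    if n=='top': roi[190:245,220:275]=1
    else: roi[180:226,210:260]=1
    for c,s,m in comps(dark&roi,6):
        ys,xs=np.nonzero(m); r=cv2.minAreaRect(np.c_[xs,ys].astype(np.float32))
        print('dark',c.round(1),s,r,'z.04',ray(d,*c,.045).round(4))
    # fences top view
    if n=='top':
        for u in (240,255,268):
            col=im[:,u].mean(1); print(u,col[185:250].astype(int).tolist())
        for v in (190,243): print(v,im[v,255:280].mean(1).astype(int).tolist())
        print('edge',im[235,180:275].mean(1).astype(int).tolist())
E
```

```text
top
brass [ 44.5 113.6] [ 34  84  15  61 265] z.03 [0.9111 0.7632]
brass [475.2 155.7] [ 458   99   54   98 1001] z.03 [ 0.7662 -0.8022]
brass [153.1 123.4] [143 113  23  24 334] z.03 [0.8773 0.3665]
brass [377.6 146.9] [349 118  58  56 841] z.03 [ 0.796  -0.4494]
brass [204.5 150.6] [193 136  24  31 676] z.03 [0.7769 0.1769]
brass [ 42.6 173. ] [ 39 164   8  19 110] z.03 [0.6898 0.749 ]
brass [349.6 208.2] [342 200  18  17 186] z.03 [ 0.5717 -0.3395]
brass [135.5 232.6] [134 223   3  19  28] z.03 [0.4815 0.4084]
brass [306.7 247.1] [299 239  17  17 188] z.03 [ 0.4353 -0.1858]
dark [237.9 217.1] [235 204   7  26  69] ((237.73077392578125, 216.6538543701172), (25.49509620666504, 2.7456257343292236), 78.69007110595703) z.04 [0.536  0.0532]
dark [266.5 217.2] [265 215   5   6  23] ((267.0, 217.5), (5.0, 4.0), 90.0) z.04 [ 0.5363 -0.0455]
240 [130, 129, 127, 127, 134, 170, 201, 111, 83, 108, 160, 205, 202, 205, 202, 200, 199, 203, 201, 204, 202, 201, 198, 143, 134, 98, 103, 102, 107, 108, 104, 90, 67, 72, 62, 56, 40, 24, 32, 22, 16, 20, 20, 19, 18, 47, 162, 185, 202, 199, 199, 199, 201, 
[... 1200 characters left out ...]
 203, 203, 203, 204, 204, 203, 206, 204, 196, 188, 202, 202, 199, 200, 200, 201, 202, 200, 204, 200, 197, 200, 200, 199, 203, 201, 204, 200, 200, 203, 183, 112, 114, 121, 117, 122, 124, 122, 130, 125, 119, 124, 123, 125, 125, 124, 123]
scene
brass [167.2 237.6] [159 227  18  19 219] z.03 [ 0.4455 -0.1996]
brass [167.1 301.4] [157 288  21  24 299] z.03 [ 0.5835 -0.3521]
dark [239.  194.9] [227 190  25  12 119] ((239.35000610351562, 194.45001220703125), (25.61444854736328, 6.957010269165039), 18.434947967529297) z.04 [0.5415 0.0467]
dark [220.6 217.6] [218 213   6  11  47] ((220.76922607421875, 217.8461456298828), (10.198039054870605, 4.706787586212158), 78.69007110595703) z.04 [ 0.546 -0.058]
```

```bash
cat >> h.py <<'E'
def two(dt,ut,ds,us):
    A=[];b=[]
    for d,(u,v) in ((dt,ut),(ds,us)):
        for k,p,c in ((0,u,d['cx']),(1,v,d['cy'])):
            w=(p-c)/d['f'];A.append(d['R'][k]-w*d['R'][2]);b.append(w*d['t'][2]-d['t'][k])
    return np.linalg.lstsq(np.array(A),np.array(b),rcond=None)[0]
def state():
    o=ctrl.get_obs();r=cv2.Rodrigues(np.array(o['tool_rot']))[0]
    print('t',round(o['t'],2),'p',o['tool_pos'].round(4),'yawx',round(float(np.arctan2(r[1,0],r[0,0])),4),'z',r[:,2].round(3),'F',o['contact_force'].round(1),'op',round(o['opening'],4),'gf',o['grip_force'])
    return o,r
E
python3 - <<'E'
from h import *
t=np.load('top0.npy',allow_pickle=True).item();s=np.load('scene0.npy',allow_pickle=True).item()
print('near',two(t,(306.7,247.1),s,(167.2,237.6)),'far',two(t,(349.6,208.2),s,(167.1,301.4)))
print('latch',two(t,(237.9,217.1),s,(239,194.9)),'post',two(t,(266.5,217.2),s,(220.6,217.6)))
for u in (200,235,255):
  g=t['image'][:,u].astype(float).mean(1);print(u,g[188:194].astype(int),g[240:247].astype(int))
print('fence in',ray(t,255,192,.026),ray(t,255,241.8,.026),'rear',ray(t,258.4,235,.005),'fence end',ray(t,271.5,190,.026),ray(t,272,243,.026))
print('floor edges',ray(t,250,195,.005),ray(t,250,239.7,.005))
print('latch ends z.036',ray(t,235.5,204.5,.036),ray(t,240.5,230,.036))
# foot circles: ring outline fit in each view
for d in (t,s):
  for c,st,m in comps(brass(d)):
    if (d is t and c[1]>200 and c[0]>250) or d is s:
      k=cv2.convexHull(np.argwhere(m)[:,::-1].astype(np.int32))[:,0];P=np.array([ray(d,*p,.004) for p in k]);cc,rr=cv2.minEnclosingCircle(P.astype(np.float32));print(c.round(),np.round(cc,4),rr,P.min(0).round(3),P.max(0).round(3))
E
```

```text
near [ 0.43412242 -0.19067602  0.00249042] far [ 0.57399806 -0.3469992   0.00118777]
latch [0.5366415  0.05329814 0.03449584] post [ 0.53723136 -0.04721782  0.02484099]
200 [125 117  84 207 198  51] [197  23  87 212 198  90 133]
235 [122  69 154 202 114  64] [194  74 173 203 122  99 127]
255 [116  71 172 200  59  83] [ 88  77 210 195  73  98 124]
fence in [ 0.62699926 -0.0056445 ] [ 0.45226025 -0.00648026] rear [ 0.47654192 -0.0187369 ] fence end [ 0.63461104 -0.06408535] [ 0.44850082 -0.06539662]
floor edges [0.61932429 0.01194053] [0.45987353 0.01083747]
latch ends z.036 [0.58070735 0.0623565 ] [0.49215863 0.04394089]
[350. 208.] [ 0.5768 -0.3489] 0.032349277287721634 [ 0.546 -0.38 ] [ 0.604 -0.318]
[307. 247.] [ 0.436  -0.1908] 0.029760019853711128 [ 0.408 -0.219] [ 0.464 -0.162]
[167. 238.] [ 0.4248 -0.1886] 0.03910347446799278 [ 0.388 -0.22 ] [ 0.462 -0.163]
[167. 301.] [ 0.5667 -0.3444] 0.03633919358253479 [ 0.533 -0.376] [ 0.602 -0.319]
```

Request:
drive_tool(rows=[[[0,0,0],0.149],[[0,0,0],0.149],[[0,0,0],0.149],[[0,0,0],0.149],[[0,0,0],0.149],[[0,0,0],0.149],[[0,0,0],0.149],[[0,0,0],0.149],[[0,0,0],0.149],[[0,0,0],0.149]], jaw=0)

```text
t: 1.1
tool_pos: [0.2755, 0.5607, 0.3031]
tool_rot: [2.602, 1.759, -0.002]
contact_force: [0.2, 0.2, -0.5]
opening: 0.0855
grip_force: 0.0
```

Request:
drive_tool(rows=[[[0,0,0],0.1423],[[0,0,0],0.1423],[[0,0,0],0.1423],[[0,0,0],0.1423],[[0,0,0],0.1423],[[0,0,0],0.1423],[[0,0,0],0.1423],[[0.013,0.0458,0],0],[[0.013,0.0458,0],0],[[0.013,0.0458,0],0]])

```text
t: 2.1
tool_pos: [0.3411, 0.4325, 0.3031]
tool_rot: [3.125, 0.314, -0.001]
contact_force: [-0.6, -0.1, 0.5]
opening: 0.0853
grip_force: 0.0
```

Request:
drive_tool(rows=[[[0.013,0.0458,0],0],[[0.013,0.0458,0],0],[[0.013,0.0458,0],0],[[0.013,0.0458,0],0],[[0.013,0.0458,0],0],[[0.013,0.0458,0],0],[[0.013,0.0458,0],0],[[0.013,0.0458,0.02],0],[[0.013,0.0458,0.04],0],[[0,0,0.04],0]])

```text
t: 3.1
tool_pos: [0.5346, 0.0587, 0.2131]
tool_rot: [3.125, 0.303, 0.007]
contact_force: [0.9, 0.4, -0.3]
opening: 0.0855
grip_force: 0.0
```

```bash
python3 -c "
from h import *
state()"
```

```text
t 3.1 p [0.5346 0.0587 0.2131] yawx 0.1935 z [ 0.005 -0.001 -1.   ] F [ 0.9  0.4 -0.3] op 0.0855 gf 0.0
```

Request:
drive_tool(rows=[[[0,0,0.04],0],[[0,0,0.03],0],[[0,0,0.018],0],[[0,0,0],0],[[0,0,0],0]])

```text
t: 3.6
tool_pos: [0.532, 0.0626, 0.1244]
tool_rot: [-3.126, -0.312, 0.001]
contact_force: [-0.3, -0.6, 0.8]
opening: 0.0855
grip_force: 0.0
```

Request:
drive_tool(rows=[[[0,0,0],0],[[0,0,0],0],[[0,0,0],0],[[0,0,0],0],[[0,0,0],0],[[0,0,0],0],[[0,0,0],0],[[0,0,0],0]], jaw=1, grip_force=25)

```text
t: 4.4
tool_pos: [0.533, 0.062, 0.1255]
tool_rot: [3.125, 0.311, 0.003]
contact_force: [-0.8, -4.9, 6.0]
opening: 0.0111
grip_force: 26.4
```

Request:
drive_tool(rows=[[[0,0,0],0],[[0,0,0],0],[[0,0,0.004],0],[[0,0,0.004],0],[[0,0,0.004],0],[[0,0,0],0]], jaw=0.6)

```text
t: 5.0
tool_pos: [0.5314, 0.0626, 0.1111]
tool_rot: [-3.126, -0.312, 0.003]
contact_force: [-0.8, -0.1, 1.3]
opening: 0.0339
grip_force: 0.0
```

Request:
drive_tool(rows=[[[0,0,0],0],[[0,0,0],0],[[0,0,0],0],[[0,0,0],0],[[0,0,0],0]], jaw=1)

```text
t: 5.5
tool_pos: [0.5322, 0.0625, 0.1124]
tool_rot: [3.126, 0.312, 0.0]
contact_force: [0.4, -1.5, -1.1]
opening: 0.0115
grip_force: 29.1
```

```bash
cat >> h.py <<'E'
def latch():
    d=cam('top');s=cam('scene');im=d['image'].astype(int);dark=im.max(2)<45;roi=np.zeros_like(dark);roi[195:235,150:300]=1
    for c,st,m in comps(dark&roi,12):
        ys,xs=np.nonzero(m);print('dark',c.round(1),st,ray(d,*c,.035).round(4),'minrect',cv2.minAreaRect(np.c_[xs,ys].astype(np.float32)))
    return d,s
E
python3 -c "
from h import *
d,s=latch();state()
cv2.imwrite('pics/p1.png',np.vstack([cv2.resize(d['image'][150:280,100:320],(660,390)),cv2.resize(s['image'][130:250,180:380],(660,396))])[:600,:660])"
```

```text
dark [219.7 211.5] [212 195  34  40 112] [0.5558 0.1171] minrect ((220.22703552246094, 207.92405700683594), (22.701873779296875, 51.06416320800781), 38.480194091796875)
dark [206.6 207.9] [206 200   3  16  24] [0.5681 0.1628] minrect ((206.67039489746094, 207.44471740722656), (1.6629750728607178, 15.033293724060059), 3.814074993133545)
dark [254.3 210.1] [252 201   5  20  43] [ 0.5617 -0.0035] minrect ((254.5095672607422, 210.65890502929688), (3.035858631134033, 19.10497283935547), 6.009006023406982)
dark [262.5 218.9] [258 215   8   9  32] [ 0.5312 -0.032 ] minrect ((262.42303466796875, 219.61538696289062), (4.714951515197754, 10.53930377960205), 33.690067291259766)
dark [234.4 225.9] [227 223  14   9  44] [0.5061 0.0651] minrect ((233.20001220703125, 227.1000213623047), (13.038142204284668, 7.308002948760986), 4.763641834259033)
t 5.6 p [0.5322 0.0625 0.1124] yawx 0.1987 z [ 0. -0. -1.] F [ 1.4  0.  -1.4] op 0.0113 gf 29.10018414258957
```

Request:
drive_tool(rows=[[[0,0,0],0],[[0.003,0,0],0],[[0.003,0,0],0],[[0,0,0],0]], jaw=0.75)

```text
t: 6.0
tool_pos: [0.5386, 0.0638, 0.1126]
tool_rot: [-3.126, -0.312, -0.001]
contact_force: [-0.2, -0.4, 0.8]
opening: 0.0217
grip_force: 0.0
```

Request:
drive_tool(rows=[[[0,0,0],0],[[0,0,0],0],[[0,0,0],0],[[0,0,0],0]], jaw=1)

```text
t: 6.4
tool_pos: [0.5383, 0.0637, 0.1126]
tool_rot: [3.126, 0.312, 0.001]
contact_force: [1.8, -0.2, -0.2]
opening: 0.0112
grip_force: 29.3
```

Request:
drive_tool(rows=[[[0,0,0],-0.14],[[0,0,0],-0.14],[[0,0,0],-0.14],[[0,0,0],-0.14],[[0,0,0],-0.14],[[0,0,0],-0.14],[[0,0,0],-0.14],[[0,0,0],-0.14],[[0,0,0],-0.14],[[0,0,0],-0.14]])

```text
t: 7.4
tool_pos: [0.5371, 0.0644, 0.1126]
tool_rot: [-2.182, -2.256, 0.002]
contact_force: [-1.8, 1.4, 5.1]
opening: 0.0116
grip_force: 31.1
```

Request:
drive_tool(rows=[[[0,0,0],0],[[0,0,0],0],[[0,0,0],0]])

```text
t: 7.7
tool_pos: [0.5377, 0.0641, 0.1126]
tool_rot: [-2.191, -2.249, 0.0]
contact_force: [-3.3, 3.6, 5.2]
opening: 0.0113
grip_force: 30.0
```

```bash
python3 -c "
from h import *
state()"
```

```text
t 7.7 p [0.5377 0.0641 0.1126] yawx 1.5968 z [-0.001  0.001 -1.   ] F [-3.3  3.6  5.2] op 0.0113 gf 29.96983230113983
```

Request:
drive_tool(rows=[[[0,0,0],0],[[0,0,0],0],[[0,0,0],0],[[0,0,-0.03],0],[[0,0,-0.04],0],[[0,0,-0.04],0],[[-0.04,0,-0.03],0],[[-0.045,0,0],0],[[-0.045,0,0],0],[[-0.045,0,0],0.026]], jaw=0.4)

```text
t: 8.7
tool_pos: [0.5428, -0.113, 0.2528]
tool_rot: [2.219, 2.222, 0.001]
contact_force: [0.1, 0.0, -0.9]
opening: 0.0514
grip_force: 0.0
```

```bash
cat >> h.py <<'E'
def look(name=None):
    d=cam('top');s=cam('scene')
    for c,st,m in comps(brass(d),30):
        if c[1]>185 and 215<c[0]<420:
            k=cv2.convexHull(np.argwhere(m)[:,::-1].astype(np.int32))[:,0];P=np.array([ray(d,*p,.004) for p in k]);print('top',c.round(1),st[4],ray(d,*c,.0025).round(4),P.min(0).round(3),P.max(0).round(3))
    for c,st,m in comps(brass(s),30):
        if c[1]>150 and c[0]<300: print('scene',c.round(1),st[4],ray(s,*c,.0025).round(4))
    if name: cv2.imwrite('pics/'+name+'.png',np.hstack([cv2.resize(d['image'][150:300,180:380],(400,300),interpolation=cv2.INTER_CUBIC),cv2.resize(s['image'][130:310,140:380],(400,300),interpolation=cv2.INTER_CUBIC)]))
    return d,s
E
python3 -c "
from h import *
look('p2');latch();state()"
```

```text
top [349.5 208.2] 187 [ 0.5743 -0.3458] [ 0.546 -0.38 ] [ 0.604 -0.318]
scene [167.3 237.6] 225 [ 0.4331 -0.1918]
scene [167.1 301.4] 298 [ 0.5741 -0.3479]
dark [277.4 197.4] [276 195   4   7  18] [ 0.607  -0.0841] minrect ((277.5, 198.0), (6.0, 3.0), 90.0)
dark [269.3 222.8] [263 204  16  31  88] [ 0.5178 -0.0558] minrect ((270.5, 218.99998474121094), (4.528095245361328, 33.3199462890625), 19.983104705810547)
dark [292.7 221.5] [284 208  16  24 181] [ 0.5227 -0.1371] minrect ((293.1103515625, 219.15304565429688), (26.128890991210938, 12.527549743652344), 72.6459732055664)
dark [264.8 214.7] [263 212   5   7  28] [ 0.5459 -0.0398] minrect ((265.0, 215.0), (6.0, 4.0), 90.0)
dark [235.8 216. ] [223 215  26   3  76] [0.5405 0.061 ] minrect ((235.5, 216.0), (2.0, 25.0), 90.0)
t 8.9 p [ 0.5427 -0.1122  0.2521] yawx 1.5702 z [-0.  0. -1.] F [-0.8 -0.4  0. ] op 0.0516 gf 0.0
```

View pics/p2.png

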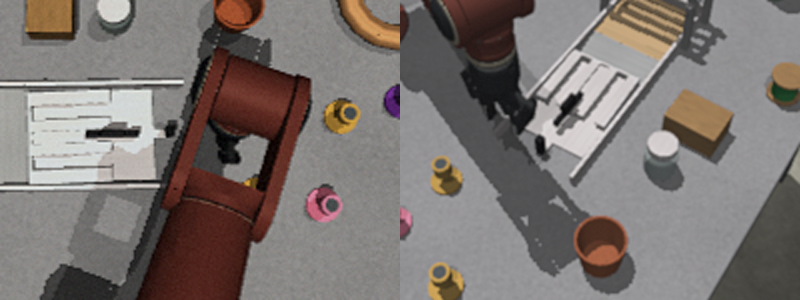

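The top view shows the latch lying lengthwise at px (236,216). Both brass holders are still in place.

Request:
drive_tool(rows=[[[-0.03,-0.04,0],0],[[-0.03,-0.04,0],0],[[-0.019,-0.029,0],0],[[0,0,0],0],[[0,0,0],0]], jaw=0.1)

```text
t: 9.4
tool_pos: [0.434, -0.1897, 0.2524]
tool_rot: [2.219, 2.223, 0.001]
contact_force: [-0.0, 0.8, 0.5]
opening: 0.0769
grip_force: 0.0
```

Request:
drive_tool(rows=[[[0,0,0.04],0],[[0,0,0.04],0],[[0,0,0.04],0],[[-0.001,0,0.029],0],[[0,0,0],0],[[0,0,0],0]])

```text
t: 10.0
tool_pos: [0.4348, -0.1905, 0.1036]
tool_rot: [-2.217, -2.225, -0.0]
contact_force: [1.2, 0.5, 0.3]
opening: 0.0767
grip_force: 0.0
```

Request:
drive_tool(rows=[[[0,0,0],0],[[0,0,0],0],[[0,0,0],0],[[0,0,0],0],[[0,0,0],0],[[0,0,0],0]], jaw=1, grip_force=30)

```text
t: 10.6
tool_pos: [0.4351, -0.192, 0.1053]
tool_rot: [2.217, 2.221, 0.002]
contact_force: [0.6, 1.4, 6.3]
opening: 0.0331
grip_force: 30.0
```

Request:
drive_tool(rows=[[[0,0,-0.03],0],[[0,0,-0.03],0],[[0.01,0.01,-0.016],0],[[0.03,0.016,0],0],[[0.04,0.016,0],0],[[0.04,0.016,0],0],[[0.04,0.003,0],0],[[0.04,0,0],0],[[0.017,0,0],0],[[0,0,0],0]])

```text
t: 11.6
tool_pos: [0.4942, 0.0276, 0.1791]
tool_rot: [-2.215, -2.227, 0.0]
contact_force: [1.3, -0.9, -1.1]
opening: 0.0333
grip_force: 30.4
```

```bash
python3 -c "
from h import *
state();look('p3')"
```

```text
t 11.6 p [0.4942 0.0276 0.1791] yawx 1.5761 z [-0.  0. -1.] F [ 1.3 -0.9 -1.1] op 0.0333 gf 30.443809032440186
top [349.6 208.2] 187 [ 0.5744 -0.3459] [ 0.546 -0.38 ] [ 0.604 -0.318]
scene [221.8 186.6] 162 [0.4507 0.068 ]
scene [167.1 301.5] 298 [ 0.5742 -0.348 ]
```

View pics/p3.png

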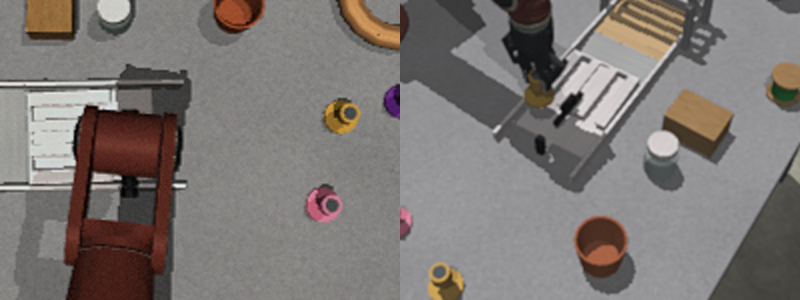

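The holder is gripped and hangs above the landing, in front of the left lane, as seen in the right half at about (540,92).

Request:
drive_tool(rows=[[[0,0.0013,0.03],0.005],[[0,0,0.025],0],[[0,0,0.012],0],[[0,0,0],0],[[0,0,0],0]])

```text
t: 12.2
tool_pos: [0.4963, 0.0249, 0.1127]
tool_rot: [2.226, 2.216, 0.0]
contact_force: [0.6, -0.9, -0.3]
opening: 0.0329
grip_force: 31.2
```

Request:
drive_tool(rows=[[[0.01,0,0],0],[[0.01,0,0],0],[[0.01,0,0],0],[[0.01,0,0],0],[[0.01,0,0],0]])

```text
t: 12.7
tool_pos: [0.4959, 0.0769, 0.1124]
tool_rot: [-2.224, -2.219, 0.001]
contact_force: [-1.1, -0.7, -1.6]
opening: 0.0335
grip_force: 31.2
```

Request:
drive_tool(rows=[[[0.011,0,0],0],[[0.011,0,0],0],[[0.011,0,0],0],[[0.011,0,0],0],[[0.011,0,0],0],[[0.01,0,0],0],[[0.01,0,0],0],[[0.01,0,0],0],[[0,0,0],0]])

```text
t: 13.6
tool_pos: [0.4964, 0.1621, 0.1125]
tool_rot: [-2.223, -2.219, -0.002]
contact_force: [-1.8, 1.3, -1.2]
opening: 0.0332
grip_force: 31.2
```

```bash
python3 -c "
from h import *
state();look('p4')"
```

```text
t 13.6 p [0.4964 0.1621 0.1125] yawx 1.5689 z [ 0.     0.001 -1.   ] F [-1.8  1.3 -1.2] op 0.0332 gf 31.174387335777283
top [349.5 208.1] 185 [ 0.5746 -0.3458] [ 0.546 -0.38 ] [ 0.604 -0.318]
scene [245.6 171. ] 66 [0.4781 0.1725]
scene [167.1 301.4] 299 [ 0.5739 -0.3479]
```

View pics/p4.png

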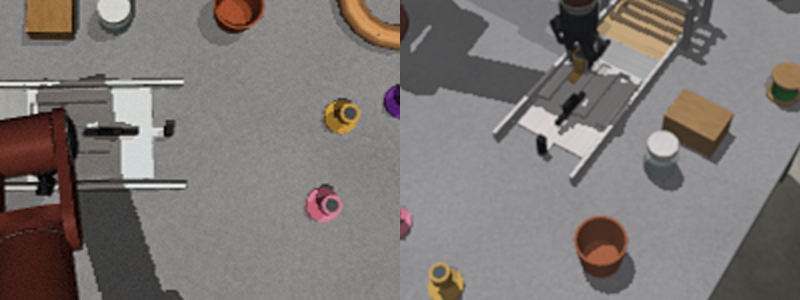

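The holder is in the left lane, ahead of the latch bar; the tray has not moved.

Request:
drive_tool(rows=[[[0,0,0],0],[[0,0,0],0],[[0,0,0],0],[[0,0,-0.02],0],[[0,0,-0.04],0],[[0,0,-0.04],0],[[0,0,-0.04],0],[[-0.04,0,0],0],[[-0.04,0.01,0],0],[[-0.045,0.01,0],0]], jaw=0.4)

```text
t: 14.7
tool_pos: [0.5163, 0.0346, 0.2535]
tool_rot: [2.222, 2.218, 0.003]
contact_force: [0.6, -0.0, -0.2]
opening: 0.0509
grip_force: 0.0
```

Request:
drive_tool(rows=[[[-0.045,0.01,0],0],[[-0.045,0.01,0],0],[[-0.045,0.01,0],0],[[-0.045,0.01,0],0],[[-0.045,0.01,0],0],[[-0.045,0.01,0],0],[[0,0,0],0],[[0,0,0],0]], jaw=0.1)

```text
t: 15.5
tool_pos: [0.575, -0.2357, 0.2522]
tool_rot: [-2.227, -2.215, -0.0]
contact_force: [0.3, -0.6, -0.7]
opening: 0.0767
grip_force: 0.0
```

```bash
python3 -c "
from h import *
state();look()"
```

```text
t 15.5 p [ 0.575  -0.2357  0.2522] yawx 1.5654 z [-0.  0. -1.] F [ 0.3 -0.6 -0.7] op 0.0767 gf 0.0
top [350.4 211. ] 117 [ 0.5642 -0.3486] [ 0.546 -0.38 ] [ 0.59  -0.318]
scene [247.9 168.5] 93 [0.4781 0.1866]
scene [167.1 301.5] 299 [ 0.5742 -0.348 ]
```

Request:
drive_tool(rows=[[[-0.04,0,0],0],[[-0.04,0,0],0],[[-0.032,0,0.03],0.005],[[0,0,0.04],0],[[0,0,0.04],0],[[0,0,0.036],0],[[0,0,0.002],0],[[0,0,0],0]])

```text
t: 16.4
tool_pos: [0.5748, -0.3451, 0.1042]
tool_rot: [-2.228, -2.213, 0.0]
contact_force: [1.0, -0.0, 0.7]
opening: 0.0767
grip_force: 0.0
```

Request:
drive_tool(rows=[[[0,0,0],0],[[0,0,0],0],[[0,0,0],0],[[0,0,0],0],[[0,0,0],0],[[0,0,0],0]], jaw=1)

```text
t: 17.0
tool_pos: [0.5759, -0.3473, 0.1071]
tool_rot: [2.228, 2.21, 0.001]
contact_force: [-0.7, 1.7, 6.5]
opening: 0.0332
grip_force: 30.3
```

Request:
drive_tool(rows=[[[0,0,-0.03],0],[[0,0,-0.03],0],[[0.02,0,-0.014],0],[[0.04,0.004,0],-0.008],[[0.04,0.004,0],0],[[0.04,0,0],0],[[0.04,0,0],0],[[0.04,0,0],0],[[0.04,0,0],0],[[0.04,0,0],0]])

```text
t: 18.0
tool_pos: [0.5829, -0.045, 0.1785]
tool_rot: [2.222, 2.221, 0.0]
contact_force: [0.5, -0.2, -1.3]
opening: 0.0334
grip_force: 30.1
```

Request:
drive_tool(rows=[[[0.04,0,0],0],[[0.03,0,0],0],[[0,0,0],0],[[0,0,0],0]])

```text
t: 18.4
tool_pos: [0.5831, 0.0238, 0.1784]
tool_rot: [2.22, 2.223, -0.001]
contact_force: [-0.9, -0.8, -1.5]
opening: 0.0331
grip_force: 30.1
```

```bash
python3 -c "
from h import *
state();look();latch()"
```

```text
t 18.4 p [0.5831 0.0238 0.1784] yawx 1.5721 z [ 0.    -0.001 -1.   ] F [-0.9 -0.8 -1.5] op 0.0331 gf 30.136919617652893
scene [243.7 200. ] 183 [0.5472 0.0635]
dark [239.4 210.1] [224 195  34  25 243] [0.5614 0.0485] minrect ((240.6070098876953, 208.94760131835938), (30.6619815826416, 24.31812286376953), 7.594643592834473)
```

Request:
drive_tool(rows=[[[0,0.001,0.03],0],[[0,0,0.025],0],[[0,0,0.01],0],[[0,0,0],0],[[0,0,0],0]])

```text
t: 19.1
tool_pos: [0.5847, 0.0228, 0.1138]
tool_rot: [2.222, 2.22, 0.001]
contact_force: [-0.4, -0.1, -1.0]
opening: 0.0328
grip_force: 30.9
```

Request:
drive_tool(rows=[[[0.01,0,0],0],[[0.01,0,0],0],[[0.01,0,0],0],[[0.01,0,0],0],[[0.01,0,0],0]])

```text
t: 19.6
tool_pos: [0.5842, 0.0746, 0.1134]
tool_rot: [2.221, 2.222, 0.0]
contact_force: [0.2, -0.8, -1.2]
opening: 0.0329
grip_force: 30.9
```

Request:
drive_tool(rows=[[[0.011,0,0],0],[[0.011,0,0],0],[[0.011,0,0],0],[[0.011,0,0],0],[[0.011,0,0],0],[[0.01,0,0],0],[[0.01,0,0],0],[[0.01,0,0],0],[[0,0,0],0]])

```text
t: 20.5
tool_pos: [0.5842, 0.1596, 0.1134]
tool_rot: [-2.22, -2.223, -0.0]
contact_force: [-0.4, -0.7, -0.2]
opening: 0.0332
grip_force: 30.9
```

Release, rise, back off behind the tray and look.

Request:
drive_tool(rows=[[[0,0,0],0],[[0,0,0],0],[[0,0,0],0],[[0,0,-0.02],0],[[0,0,-0.04],0],[[0,0,-0.04],0],[[0,0,-0.04],0],[[-0.04,0,0],0],[[-0.045,0,0],0],[[-0.045,0,0],0]], jaw=0.4)

```text
t: 21.5
tool_pos: [0.5843, 0.027, 0.2543]
tool_rot: [2.22, 2.221, 0.002]
contact_force: [0.6, 0.0, 0.0]
opening: 0.0515
grip_force: 0.0
```

Request:
drive_tool(rows=[[[-0.045,-0.01,0],0],[[-0.045,-0.02,0],0],[[-0.045,-0.02,0],0],[[-0.045,-0.03,0],0],[[-0.045,-0.03,0],0],[[-0.045,-0.03,0],0],[[0,0,0],0]])

```text
t: 22.2
tool_pos: [0.4482, -0.2357, 0.2536]
tool_rot: [2.23, 2.212, -0.003]
contact_force: [0.4, 0.5, -0.3]
opening: 0.0508
grip_force: 0.0
```

```bash
python3 -c "
from h import *
state();look('p5');latch()"
```

```text
t 22.2 p [ 0.4482 -0.2357  0.2536] yawx 1.5628 z [-0.001 -0.002 -1.   ] F [ 0.4  0.5 -0.3] op 0.0508 gf 0.0
scene [247.8 168.5] 94 [0.4777 0.1865]
scene [267.2 182.6] 85 [0.5711 0.1709]
dark [263.5 214.7] [262 212   4   6  22] [ 0.5457 -0.0355] minrect ((263.5, 214.5), (5.0, 3.0), 90.0)
dark [234.2 215.2] [222 214  27   4  74] [0.5434 0.0665] minrect ((235.0, 215.5), (3.0, 26.0), 90.0)
```

View pics/p5.png

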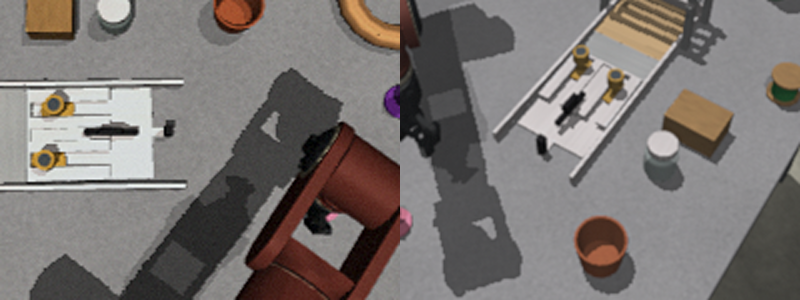

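Both holders are in their lanes, at (46,159) and (55,104) in the left half. The latch lies lengthwise between them at (110,131).

Request:
drive_tool(rows=[[[0.04,0.02,0],-0.02],[[0.04,0.02,0],0],[[0.04,0.02,0],0],[[0.04,0.02,0],0],[[0.04,0.014,0],0],[[0.04,0,0],0],[[0.04,0,0],0],[[0.02,0,0],0],[[0,0,0],0],[[0,0,0],0]])

```text
t: 23.4
tool_pos: [0.5398, 0.0713, 0.2533]
tool_rot: [2.196, 2.247, -0.001]
contact_force: [1.2, 0.2, -0.4]
opening: 0.0512
grip_force: 0.0
```

Request:
drive_tool(rows=[[[-0.006,0.002,0.04],0],[[0,0,0.04],0],[[0,0,0.035],0],[[0,0,0.02],0],[[0,0,0.005],0],[[0,0,0],0],[[0,0,0],0]])

```text
t: 24.1
tool_pos: [0.5432, 0.0637, 0.115]
tool_rot: [2.198, 2.241, 0.003]
contact_force: [0.0, 0.7, 0.4]
opening: 0.0513
grip_force: 0.0
```

Request:
drive_tool(rows=[[[0,0,0],0],[[0,0,0],0],[[0,0,0],0],[[0,0,0],0],[[0,0,0],0]], jaw=1, grip_force=25)

```text
t: 24.6
tool_pos: [0.5424, 0.0641, 0.1146]
tool_rot: [2.198, 2.243, 0.001]
contact_force: [-3.7, 0.2, 5.6]
opening: 0.0111
grip_force: 29.6
```

Request:
drive_tool(rows=[[[0,0,0],0.145],[[0,0,0],0.145],[[0,0,0],0.145],[[0,0,0],0.145],[[0,0,0],0.145],[[0,0,0],0.145],[[0,0,0],0.145],[[0,0,0],0.145],[[0,0,0],0.145],[[0,0,0],0.145]])

```text
t: 25.6
tool_pos: [0.5434, 0.0632, 0.1146]
tool_rot: [3.132, 0.212, 0.006]
contact_force: [1.8, -4.4, 2.0]
opening: 0.0116
grip_force: 29.1
```

Request:
drive_tool(rows=[[[0,0,0],0.12],[[0,0,0],0],[[0,0,0],0],[[0,0,0],0]])

```text
t: 26.0
tool_pos: [0.5431, 0.0635, 0.1146]
tool_rot: [3.14, 0.036, 0.004]
contact_force: [1.6, -6.0, 5.4]
opening: 0.0113
grip_force: 29.5
```

Request:
drive_tool(rows=[[[0,0,0],0],[[0,0,0],0],[[0,0,0],0],[[0,0,0],0],[[0,0,-0.02],0],[[0,0,-0.04],0],[[0,0,-0.04],0],[[0,0,-0.04],0],[[0,0,0],0]], jaw=0.5)

```text
t: 26.9
tool_pos: [0.545, 0.0643, 0.2609]
tool_rot: [3.141, 0.033, 0.02]
contact_force: [0.2, 0.5, 2.0]
opening: 0.0428
grip_force: 0.0
```

```bash
python3 -c "
from h import *
state()"
```

```text
t 26.9 p [0.545  0.0643 0.2609] yawx 0.0212 z [ 0.013  0.    -1.   ] F [0.2 0.5 2. ] op 0.0428 gf 0.0
```

Request:
drive_tool(rows=[[[0,0.04,0],0],[[0,0.04,0],0],[[0,0.04,0],0],[[0,0.04,0],0],[[-0.004,0.04,0],0],[[0,0.02,0],0],[[0,0,0],0],[[0,0,0],0]], jaw=1)

```text
t: 27.7
tool_pos: [0.5422, -0.1557, 0.2525]
tool_rot: [-3.14, -0.032, 0.002]
contact_force: [-0.2, -0.6, -0.5]
opening: -0.0
grip_force: 0.0
```

```bash
python3 -c "
from h import *
state();look('p6');latch()"
```

```text
t 27.7 p [ 0.5422 -0.1557  0.2525] yawx 0.0201 z [-0.001  0.001 -1.   ] F [-0.2 -0.6 -0.5] op -0.0 gf 0.0
scene [248.1 168.3] 92 [0.4781 0.1881]
scene [267.6 183. ] 81 [0.5734 0.1702]
dark [295.5 196.6] [294 195   5   5  17] [ 0.6103 -0.1476] minrect ((296.0, 197.0), (4.0, 4.0), 90.0)
dark [282.6 221.5] [269 201  28  34 240] [ 0.5227 -0.1017] minrect ((283.300048828125, 217.9000244140625), (12.969194412231445, 41.59086227416992), 26.56505012512207)
dark [234.9 216. ] [234 203   3  26  72] [0.5406 0.0639] minrect ((235.0, 215.5), (25.0, 2.0), 90.0)
dark [263.5 214.7] [262 212   4   6  22] [ 0.5457 -0.0356] minrect ((263.5, 214.5), (5.0, 3.0), 90.0)
```

View pics/p6.png

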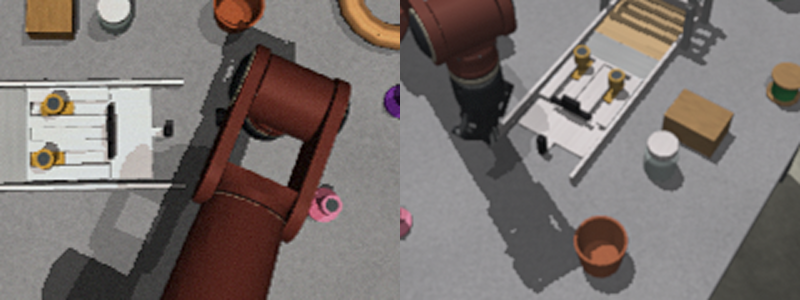

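The latch is now square across both lanes, at (110,131), with both holders ahead of it. Next is the push.

Request:
drive_tool(rows=[[[0,0,0.04],0.02],[[0,0,0.04],0],[[0,0,0.04],0],[[0,0,0.029],0],[[0,0,0],0],[[0.001,-0.03,0],0],[[0,-0.03,0],0],[[0,-0.015,0],0],[[0,0,0],0]])

```text
t: 28.8
tool_pos: [0.5443, -0.0794, 0.1059]
tool_rot: [3.141, 0.006, 0.003]
contact_force: [0.4, -0.4, 0.1]
opening: 0.0001
grip_force: 0.0
```

Request:
drive_tool(rows=[[[0,-0.01,0],0],[[0,-0.01,0],0],[[0,-0.01,0],0],[[0,-0.01,0],0],[[0,-0.01,0],0],[[0,-0.01,0],0],[[0,-0.01,0],0],[[0,-0.01,0],0]])

```text
t: 29.6
tool_pos: [0.5438, -0.0014, 0.1048]
tool_rot: [3.139, 0.001, 0.001]
contact_force: [0.4, -5.4, 1.8]
opening: -0.0002
grip_force: 2.7
```

Request:
drive_tool(rows=[[[0,-0.01,0],0],[[0,-0.01,0],0],[[0,-0.01,0],0],[[0,-0.01,0],0],[[0,-0.01,0],0],[[0,-0.01,0],0],[[0,-0.01,0],0],[[0,-0.01,0],0],[[0,-0.01,0],0],[[0,-0.01,0],0]])

```text
t: 30.6
tool_pos: [0.5429, 0.0991, 0.1045]
tool_rot: [3.139, 0.002, -0.003]
contact_force: [-2.1, -8.7, 4.6]
opening: 0.0
grip_force: 4.0
```

```bash
python3 -c "
from h import *
state();look('p7')"
```

```text
t 30.6 p [0.5429 0.0991 0.1045] yawx 0.0012 z [-0.002 -0.002 -1.   ] F [-2.1 -8.7  4.6] op 0.0 gf 4.028565133921802
scene [292.5 151.4] 81 [0.5672 0.3489]
```

View pics/p7.png

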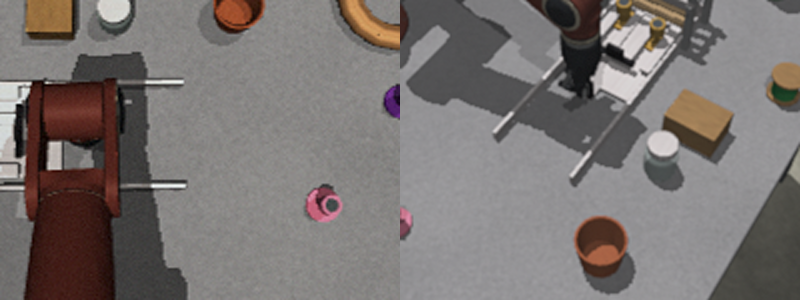

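The tray is going up straight, with both holders in and the latch still across them. I'll keep pushing and slow down near the stop.

Request:
drive_tool(rows=[[[0,-0.01,0],0],[[0,-0.01,0],0],[[0,-0.01,0],0],[[0,-0.01,0],0],[[0,-0.01,0],0],[[0,-0.01,0],0],[[0,-0.005,0],0],[[0,-0.004,0],0]])

```text
t: 31.5
tool_pos: [0.5429, 0.1679, 0.1042]
tool_rot: [3.14, 0.002, -0.002]
contact_force: [-1.3, -7.0, 2.9]
opening: 0.0001
grip_force: 3.2
```

Request:
drive_tool(rows=[[[0,-0.003,0],0],[[0,-0.003,0],0],[[0,-0.003,0],0],[[0,-0.003,0],0]])

```text
t: 31.9
tool_pos: [0.5428, 0.1794, 0.1042]
tool_rot: [3.14, 0.001, -0.003]
contact_force: [-2.7, -7.9, 4.9]
opening: 0.0
grip_force: 3.6
```

Request:
drive_tool(rows=[[[0,-0.003,0],0],[[0,-0.003,0],0],[[0,-0.003,0],0]])

```text
t: 32.2
tool_pos: [0.5429, 0.181, 0.1044]
tool_rot: [3.12, 0.006, -0.008]
contact_force: [-5.6, -47.2, 14.2]
opening: -0.0002
grip_force: 24.0
```

Request:
drive_tool(rows=[[[0,-0.003,0],0],[[0,-0.003,0],0]])

```text
t: 32.4
tool_pos: [0.543, 0.1819, 0.1045]
tool_rot: [3.107, 0.007, -0.011]
contact_force: [-7.1, -69.0, 20.6]
opening: -0.0001
grip_force: 35.0
```

The tray has met the stop. I'll back off gently and check.

Request:
drive_tool(rows=[[[0,0.005,0],0],[[0,0.005,0],0],[[0,0.01,0],0],[[0,0.03,0],0],[[0,0.04,0],0],[[0,0.04,-0.04],0],[[0,0.04,-0.04],0],[[0,0.04,-0.04],0],[[0,0.04,0],0],[[0,0.04,0],0]])

```text
t: 33.4
tool_pos: [0.5443, -0.0818, 0.2124]
tool_rot: [-3.141, -0.002, -0.007]
contact_force: [-0.2, 0.1, -0.6]
opening: -0.0001
grip_force: 0.0
```

Request:
drive_tool(rows=[[[0,0.04,0],0],[[0,0.04,0],0],[[0,0,0],0]])

```text
t: 33.7
tool_pos: [0.5437, -0.1641, 0.2104]
tool_rot: [-3.141, 0.006, -0.002]
contact_force: [-0.8, 0.8, 0.3]
opening: -0.0002
grip_force: 0.0
```

```bash
python3 -c "
from h import *
state();d,s=look()
cv2.imwrite('pics/p8.png',np.hstack([cv2.resize(d['image'][160:280,90:290],(500,300),interpolation=cv2.INTER_CUBIC),cv2.resize(s['image'][80:230,200:350],(300,300),interpolation=cv2.INTER_CUBIC)]));
im=d['image'].astype(int);dk=im.max(2)<45;r=np.zeros_like(dk);r[195:240,150:262]=1
for c,st,m in comps(dk&r,8): print(c.round(1),st,ray(d,*c,.048))"
```

```text
t 33.7 p [ 0.5437 -0.1641  0.2104] yawx -0.0039 z [ 0.001  0.    -1.   ] F [-0.8  0.8  0.3] op -0.0002 gf 0.0
[165.3 215.3] [163 202   5  27 110] [0.54016446 0.30212161]
[195.4 215.1] [193 213   6   5  29] [0.54166288 0.19907205]
```

View pics/p8.png

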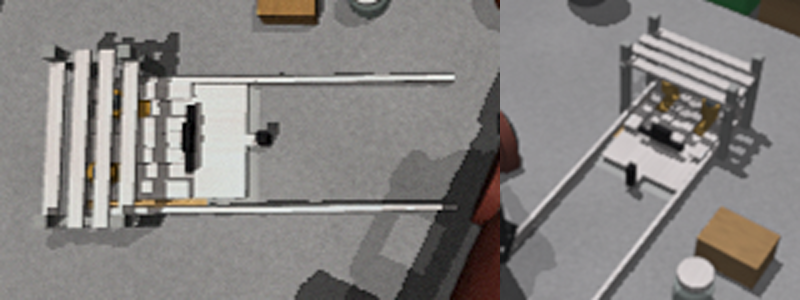

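The tray is home (origin y≈.38, at the stop). The latch is square at (190,137) and the holders stand upright under the slats. The robot is clear.

```bash
python3 -c "
from station import ctrl
print(ctrl.finish_job())"
```

```text
the job is handed in; nothing more can be done
None
```

Both brass holders on the bench are latched in the tray, one in each lane; the tray sits against the stop and the job is handed in (about 34 s of robot time, no verdict returned).

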